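# Ease the spring clip off the monitor camera's pin

## Task

Take the plastic wedge out of its stand and slide it, point down, in under the spring clip's bridge, between bridge and pin, gently spreading the clip until it springs off the upright pin on the monitor camera's foot. Leave the clip lying flat on the foot, off the pin, and put the wedge back upright in its stand, fully home. Never force the wedge, touch neither the clip nor the camera's foot with your fingers, and leave the other nursery things alone.

Things in the scene. Friction and masses are not known exactly. Their poses are not given: they have to be found in the camera images.
- bracket: fixed foot of the white monitor camera: base plate 135 x 64 x 6 mm, on it two aluminium cheeks (tops 45 mm above the dresser) with a 19 mm slot between them, and the upright pin in the slot. Origin: on the pin's axis at dresser height, z up. +x runs along the slot from the pin to its open end, the way the clip comes off. Camera ball (54 mm diameter, 71 mm high) 66 mm to -x of the pin.
- pin_top (a point): flat top of the round steel pin, 16 mm diameter, on its axis, 62 mm above the dresser; axes as bracket. On its +x side the slot is open 30 mm long, down to 6 mm above the dresser. Small stops 53 mm high (x 6 to 11, y 15 to 20 mm either side) keep the clip from moving to -x; 5 mm high lips at x = 32 mm end its travel.
- clip: U spring clip of 5 mm round steel wire, 43 mm wide and 29 mm long, lying flat on the cheeks (heights 45 to 50 mm), gripping the pin. Origin: the point of its underside on the pin's axis while clipped on; axes then as bracket. Its arms run from the bridge to -x past both sides of the pin and close in behind it, each sprung to open outwards; 16.8 mm clear between them.
- clip_bridge (a point): centre of the clip's straight, square 5 mm bridge bar (along y), 14 mm to +x of the clip's origin. Between pin and bridge is a gap of 3.5 mm. Pushed 8 to 10 mm to +x (some 8 N, more if hurried) the arms pass the pin's widest part and the clip springs on by itself to about 15 mm, against the lips. That needs the wedge's tip down to 14 mm or less above the dresser.
- wedge_grip (a point): centre of the wedge's handle, a grey plastic block 24 (x) by 22 (y) by 52 mm (z, upright), about 60 g in all, standing point down in its stand. Below it is the blade, its tip 80 mm below here: 8 mm wide (y), flat upright face on the -x side, sloping face on +x. The blade is clamped in a cross-slot of the handle, off-centre in x by an unknown amount that differs each time: flat face 4 to 12 mm to -x of here.
- wedge: the same tool; origin 80 mm below wedge_grip and 8 mm to its -x, which is the middle of the flat face's lower edge when the blade sits centred (it may be up to 4 mm off either way along x, and stays as set below some 15 N). The blade is 2 mm thick at the tip, thickens evenly on the sloping side to 16 mm at 40 mm above the tip, and stays so up to the handle, 54 mm above the tip.
- stand_mouth (a point): centre of the mouth of the upright slot (30 mm in x, 13 mm in y, right through) in the wedge's fixed birch stand, a block 70 x 60 x 57 mm; 57 mm above the dresser. Home, the handle rests on the block's top, the tip is 3 mm above the dresser, wedge_grip within 3 mm of straight above this point, the wedge's x along the stand's x.
- cup_l: largest of three nested pastel stacking cups, 80 mm diameter, 70 mm high; bystander, leave alone; origin at the centre of its underside
- cup_m: middle stacking cup, 68 mm diameter, 66 mm high, in the large one; bystander, leave alone; origin at the centre of its underside
- cup_s: small stacking cup, 56 mm diameter, 62 mm high, in the middle one; bystander, leave alone; origin at the centre of its underside
- bottle: glass baby bottle, 56 mm diameter, 150 mm high; bystander, leave alone; origin at the centre of its underside
- spoon: orange hard silicone spoon, 140 mm long, lying on the dresser; bystander, leave alone; origin at the centre of its underside
- teether: flat teething ring, 60 mm diameter, 10 mm thick; bystander, leave alone; origin at the centre of its underside
- rattle: dumb-bell rattle, 36 mm diameter, 116 mm long, lying; bystander, leave alone; origin under its middle
Things that resemble listed ones, but are neither listed nor needed, are in the scene too. What is shaped like the part that bears stand_mouth but green or red is not meant.

How it is judged:
On the way, in this order (a step that is already met when the one before it is completed fails the run):
1. the wedge is lifted clear of its stand (height (world z) of wedge_grip above 0.14 m), for 0.1 s.
2. the wedge's blade is down between the pin and the clip's bridge, its tip below the clip, while the clip still holds (x of wedge in the frame of bracket between 0.002 and 0.018 m and y of wedge in the frame of bracket between -0.006 and 0.006 m and z of wedge in the frame of bracket below 0.045 m and x of clip in the frame of bracket below 0.0095 m and contact force between wedge and clip above 0.5 N and angle between wedge_grip's own z axis and vertical below 0.35 rad), for 0.1 s.
3. the clip has let go of the pin (x of clip in the frame of bracket above 0.0105 m), for 0.2 s.
At the end, for the whole second after the job is handed in: The clip lies flat on the cheeks of the camera's foot, at rest, 10.5 to 18 mm out along the foot's x from where it was clipped (at most 4 mm aside); the wedge is upright in its stand, its handle's centre under 86 mm above the dresser and within 6 mm of the slot's centre (x of clip in the frame of bracket between 0.0105 and 0.018 m and y of clip in the frame of bracket between -0.004 and 0.004 m and z of clip in the frame of bracket between 0.042 and 0.048 m and angle between clip's own z axis and vertical below 0.12 rad and horizontal distance between wedge_grip and stand_mouth below 0.006 m and angle between wedge_grip's own z axis and vertical below 0.1 rad and linear speed of clip below 0.02 m/s and height (world z) of wedge_grip below 0.086 m); the robot touches nothing.
It fails at once if the wedge loads the clip with more than 20 N (contact force between wedge and clip above 20 N).
It fails at once if the wedge loads the camera's foot or its pin with more than 20 N (contact force between wedge and bracket above 20 N).
It fails at once if the fingers or the arm touch the clip (contact force between any of the fingers, the arm and clip above 0.5 N).
It fails at once if the fingers or the arm touch the camera's foot (contact force between any of the fingers, the arm and bracket above 2 N).
It fails at once if a bystander is moved by more than 15 mm (distance of any of cup_l, cup_m, cup_s, bottle, spoon, teether, rattle from where it was at the start of the episode above 0.015 m).
It also fails if it takes over 54 s, if anything falls off the work surface, if the arm or the gripper's body presses on something with over 40 N, if the wrist force passes 120 N, or if a joint passes its speed limit or range.

## Robot

A 6-joint arm with a two-finger parallel gripper is mounted at the origin on the work surface. World frame = base frame: x ahead of the robot, y to its left, z up, the work surface at z = 0. Lengths are in m, angles in rad, forces in N, time in s.
With the tool pointing down it reaches from about 0.375 to 0.9 m from the base axis. Payload 3.1 kg.
Tool frame: the origin (TCP) lies at the very end of the fingers, on their centre line; the grasp point (between the pads) lies 19 mm behind it; z points along the fingers, y is the line along which they close (so a half turn about z gives the same grasp; the last joint's range is limited). The gripper opens to 87 mm and grips with 3 to 60 N. Pads are 19 mm wide; open, the fingers measure 117 mm over their backs; the gripper's body (75 mm by 190 mm) begins 51 mm behind the grasp point.
Start: joints at [-1.335, 0.527, 1.433, -0, 1.181, -0.178], TCP at [0.252, -0.572, 0.223] pointing down, gripper open.
Joint ranges: [-3.08, 3.08], [-0.75, 2.2], [0.22, 2.44], [-1.43, 4.57], [0, 2.65], [-2.85, 2.85]. Speed limits (rad/s): [2.79, 2.79, 3.14, 3.14, 3.14, 3.14].

## Interface

Orientations are given as a 3x3 rotation matrix whose columns are the frame's x, y, z axes.
In Python, from bench import readout, grab_frame, get_calibration, arm gives the robot as it stands.
- The arm moves only by the tool step_arm, never from a script. Its argument "commands" is a list of rows, each a list of 3 entries, a list of its own where there are three numbers: the closure, from -1 (fully open) to 1 (shut), so that 0 is half open, then the shift along the tool's x, y, z in cm, then the turn, a rotation vector about the tool's x, y, z in rad. A call has 1 to 5 rows; each row shifts and turns the commanded pose from where the row before left it, along the tool's axes as they then stand; what a row does not reach is not made up. A row lasts 1/12 s, in which the tool goes at most 41.7 mm and 7.16 degrees, less where a joint would pass 70% of its speed; a pose out of reach is approached as far as the arm can. A call is refused whole if a number of a shift passes 4.17 or a number of a turn 0.125, either way. A call with a gripper value outside its range is refused whole. The fingers move at their own pace and stop on an object; "grip_force" is the grip in N (left out, the last holds). Time passes only in rows, so rows that do not move let the fingers close. It gives the time, the measured TCP pose, the force, the opening and the grip force at its end, in the units of the state.
- readout.read_state(): the state, without advancing time (a new reading comes with each control period).
- grab_frame(name): name is "scene" or "top" or "wrist"; returns (picture, depth): 384x512x3 uint8, red, green, blue; 384x512 float32, m along the optical axis (not along the pixel's ray), 0 where there is no reading.
- get_calibration(name): a dict with "mtx" (3x3 intrinsics, pixels), "D" ([k1, k2, p1, p2, k3] as OpenCV has them; the pictures are not rectified), "xyz" and "rotation" of the camera in the world. Camera axes: x right, y down, z forward; pixel columns grow to the right and rows downward; lengths in m; the calibration is good to about 2 mm. A picture is of the moment at which its call begins: read the wrist's pose just before it. get_calibration takes no time and is no camera call; for the wrist camera it gives the pose at the moment of the call.
- arm.job_done(): hands the job in; it is judged then, once.
The state is a dict: "time_s": time; "qpos": joint angles; "joint_vel": joint speeds; "joint_torque": joint torques, N m; "tcp_pos": TCP position; "eef_rot": TCP orientation; "wrist_force": force on the tool from outside, world axes, zero at the start; "moment": the same for the moment, N m; "grip_width": finger opening in m; "grasp_force": force on a finger pad.
Only numpy, scipy, OpenCV 4.12 (cv2) and the standard library are available. Lean on these libraries where they do the work, as an engineer would, in place of code of your own. Each camera call takes 0.05 s, during which the arm holds its last target. There are 200 camera calls.

## Working session

There is one attempt and no reset: what is moved stays moved. The work goes in short steps, Python scripts to look and compute and a tool call to move; the robot and the scene stay as the last step left them, time stands still between calls to the robot, and variables do not carry over. Pictures are saved under pics/ and viewed, at most 10 in all, crops included, and the job is handed in when it is done.

Besides the shell and the picture viewer there is one more tool, called after "Request:" as name(argument=value, ...), one argument or row to a line, values as JSON. step_arm: Moves the arm, as the interface text tells. Its arguments: {"type":"object","properties":{"commands":{"type":"array"},"grip_force":{"type":"number"}},"required":["commands"]}

```bash
ls; mkdir -p pics
cat > h.py <<'E'
import numpy as np, cv2
from bench import readout, grab_frame, get_calibration, arm
def cloud(name):
    c=get_calibration(name); im,d=grab_frame(name)
    h,w=d.shape; u,v=np.meshgrid(np.arange(w),np.arange(h))
    p=cv2.undistortPoints(np.stack([u,v],-1).reshape(-1,1,2).astype(np.float64),np.array(c["mtx"]),np.array(c["D"])).reshape(h,w,2)
    P=np.dstack([p[...,0]*d,p[...,1]*d,d])@np.array(c["rotation"]).T+np.array(c["xyz"])
    P[d==0]=np.nan
    return im,P
E
python3 - <<'E'
from h import *
a,P=cloud("scene"); b,Q=cloud("top")
np.savez("f.npz",a=a,P=P,b=b,Q=Q)
cv2.imwrite("pics/1.png",cv2.resize(a[...,::-1],(800,600)));cv2.imwrite("pics/2.png",cv2.resize(b[...,::-1],(800,600)))
for n in("scene","top"):
    c=get_calibration(n);print(c["xyz"],c["rotation"],c["mtx"])
print(readout.read_state())
E
```

```text
pics
[1.04355684 0.39266968 0.5185646 ] [[-0.69682091  0.42479727 -0.57791686]
 [ 0.71686954  0.38641146 -0.58033115]
 [-0.0232094  -0.81867788 -0.57378381]] [[412.70715766   0.         256.78985777]
 [  0.         412.70715766 193.28370307]
 [  0.           0.           1.        ]]
[ 0.41464514 -0.05399147  0.83637987] [[ 0.11208403 -0.968609    0.22188687]
 [-0.99368625 -0.10813363  0.02991233]
 [-0.00497992 -0.22383863 -0.9746135 ]] [[351.69561826   0.         261.72765254]
 [  0.         351.69561826 189.00145531]
 [  0.           0.           1.        ]]
{'time_s': 0.1, 'qpos': array([-1.33449332e+00,  5.28381850e-01,  1.43374777e+00, -3.90607266e-05,
        1.18141844e+00, -1.78446019e-01]), 'joint_vel': array([-0.00017966, -0.00240879, -0.00379342,  0.00051779, -0.00077756,
        0.00012879]), 'joint_torque': array([ 6.38766505e-05, -4.40985382e+01, -1.77150679e+01,  6.34062756e-02,
        5.34140377e-02, -5.24485245e-05]), 'tcp_pos': array([ 0.25174242, -0.57134501,  0.22167258]), 'eef_rot': array([[ 9.15211571e-01,  4.02973371e-01, -4.92911776e-04],
       [ 4.02973552e-01, -9.15209667e-01,  1.89260181e-03],
       [ 3.11550509e-04, -1.93076148e-03, -9.99998088e-01]]), 'wrist_force': array([-0.3510229 , -0.12432922, -0.01363141]), 'moment': array([-0.04101693, -0.04880775, -0.02521861]), 'grasp_force': 0.0, 'grip_width': 0.08685407116697719}
```

View pics/1.png

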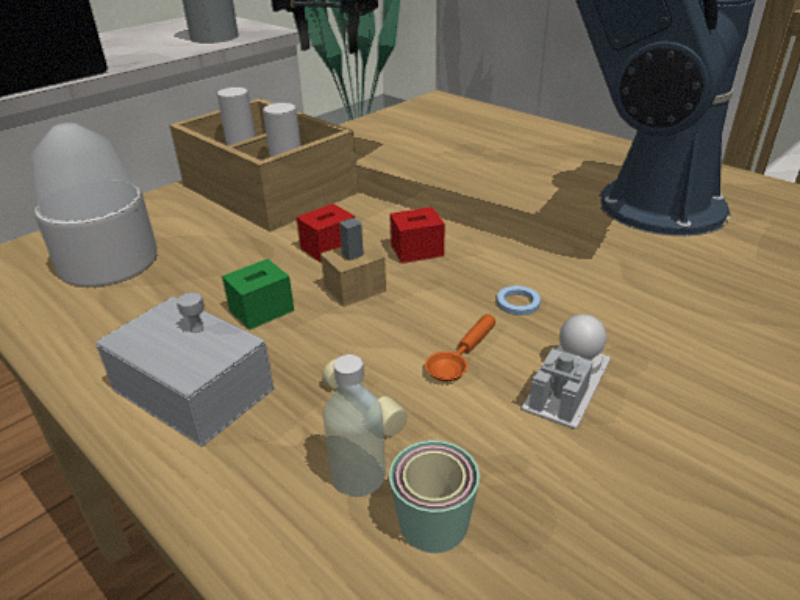

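View pics/2.png

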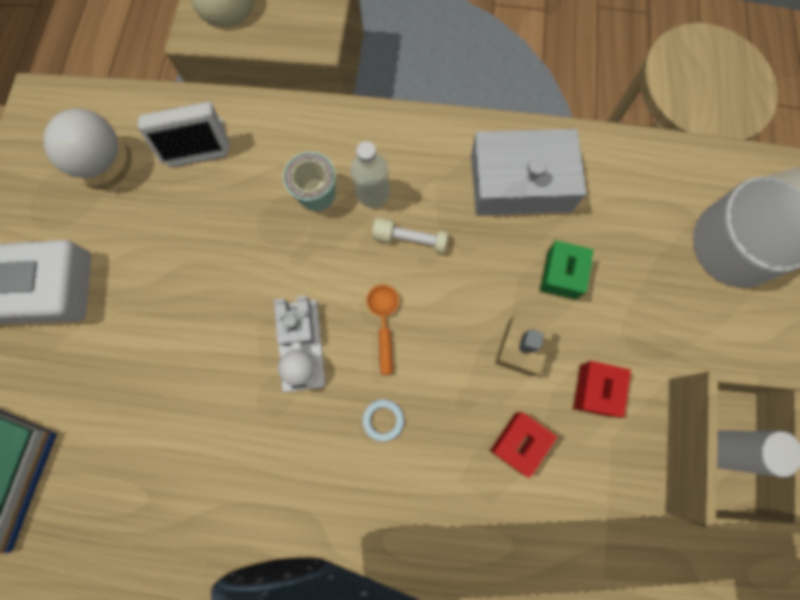

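The first picture shows the wedge's grey handle in the birch stand at (352,240) and the bracket at (570,365). In the blurred top view the handle is at (532,341), the bracket's pin near (292,320) and the ball at (297,365). Next I measure both from depth.

Run:
```python
from h import *
f=np.load("f.npz")
def pts(I,P,u0,u1,v0,v1,s=.64):
    u0,u1,v0,v1=[int(t*s) for t in(u0,u1,v0,v1)]
    return P[v0:v1,u0:u1].reshape(-1,3),I[v0:v1,u0:u1].reshape(-1,3)
def sl(p,a,b,n):
    q=p[(p[:,2]>a)&(p[:,2]<b)]
    if len(q)<5: print(n,len(q));return
    r=cv2.minAreaRect((q[:,:2]*1000).astype(np.float32)); print(n,len(q),q.mean(0).round(4),q.min(0).round(4),q.max(0).round(4),r)
for nm,I,P,R1,R2 in(("top",f["b"],f["Q"],(480,570,300,385),(260,340,285,400)),("scene",f["a"],f["P"],(310,400,210,310),(510,620,300,435))):
    p,c=pts(I,P,*R1); print(nm)
    sl(p,.052,.062,"standtop"); sl(p,.1,.12,"handletop"); sl(p,.07,.1,"handle")
    p,c=pts(I,P,*R2); 
    for a,b in((.003,.009),(.041,.0475),(.0475,.052),(.0565,.066),(.066,.08)): sl(p,a,b,(a,b))
```

```text
top
standtop 660 [ 0.5396 -0.2034  0.0563] [ 0.5014 -0.2428  0.0521] [ 0.5815 -0.1689  0.0618] ((541.6766357421875, -205.5743408203125), (61.354393005371094, 70.84878540039062), 76.33411407470703)
handletop 129 [ 0.5408 -0.2045  0.1078] [ 0.5278 -0.2178  0.1005] [ 0.554  -0.1927  0.1108] ((541.3016967773438, -205.0703582763672), (22.573017120361328, 23.89418601989746), 78.7183837890625)
handle 48 [ 0.5358 -0.1987  0.0859] [ 0.5274 -0.2138  0.0706] [ 0.5525 -0.1924  0.0997] ((536.1007690429688, -198.88262939453125), (29.9173583984375, 14.771721839904785), 36.83029556274414)
(0.003, 0.009) 370 [0.5059 0.1163 0.0054] [0.4302 0.0657 0.003 ] [0.5847 0.1961 0.009 ] ((513.5877685546875, 130.54464721679688), (167.4707489013672, 113.25183868408203), 13.453939437866211)
(0.041, 0.0475) 351 [0.5318 0.1348 0.0447] [0.4412 0.0951 0.041 ] [0.5728 0.1664 0.0473] ((507.6723937988281, 128.85330200195312), (135.71636962890625, 47.227378845214844), 15.353424072265625)
(0.0475, 0.052) 140 [0.523  0.1313 0.0496] [0.4414 0.0942 0.0476] [0.5748 0.1656 0.052 ] ((507.11480712890625, 128.04833984375), (133.06
[... 1267 characters left out ...]
411] [0.579  0.1678 0.0475] ((522.633544921875, 133.21536254882812), (105.91482543945312, 51.09028244018555), 13.790693283081055)
(0.0475, 0.052) 260 [0.5319 0.1359 0.0493] [0.4642 0.0959 0.0475] [0.5772 0.1674 0.052 ] ((522.2726440429688, 133.30953979492188), (106.34095001220703, 51.88087844848633), 15.547406196594238)
(0.0565, 0.066) 277 [0.4958 0.1268 0.0612] [0.4538 0.0974 0.0566] [0.5457 0.1435 0.066 ] ((498.64556884765625, 132.59385681152344), (90.02220916748047, 45.5653190612793), 27.470170974731445)
(0.066, 0.08) 117 [0.4755 0.1206 0.0681] [0.4603 0.1062 0.066 ] [0.4895 0.1347 0.0712] ((474.1265869140625, 119.42643737792969), (27.95456314086914, 25.93358612060547), 64.51590728759766)
```

Run:
```python
from h import *
f=np.load("f.npz")
for Q in(f["Q"],f["P"]):
    q=Q.reshape(-1,3); m=(q[:,0]>.25)&(q[:,0]<.6)&(q[:,1]<-.25)&(q[:,1]>-.8)&(q[:,2]>.1)&(q[:,2]<.4); q=q[m]
    print(len(q),q.min(0),q.max(0),np.percentile(q,[5,50,95],axis=0))
```

```text
3126 [ 0.31982963 -0.58187681  0.1000252 ] [ 0.52099809 -0.43706721  0.17413794] [[ 0.32471741 -0.57519835  0.10200405]
 [ 0.41858844 -0.48675358  0.11900272]
 [ 0.51472279 -0.43924291  0.17143972]]
3341 [ 0.25000263 -0.72349043  0.10001147] [ 0.52516645 -0.43648161  0.31520086] [[ 0.27009188 -0.70944707  0.10217486]
 [ 0.43201371 -0.53792217  0.11883676]
 [ 0.52225398 -0.44084696  0.30390751]]
```

Request:
step_arm(
  commands=[
    [-1,[0,0,-2.4],[0,0,-0.1145]],
    [-1,[0,0,-2.4],[0,0,-0.1145]],
    [-1,[0,0,-2.4],[0,0,-0.1145]],
    [-1,[0,0,-2.4],[0,0,-0.1145]],
    [-1,[0,0,-2.4],[0,0,-0.1145]],
  ],
)

```text
time_s: 0.52
tcp_pos: [0.2518, -0.5715, 0.3431]
eef_rot: [[0.546, 0.838, -0.0], [0.838, -0.546, 0.001], [0.001, -0.001, -1.0]]
wrist_force: [0.7, -0.2, -0.7]
grip_width: 0.0871
grasp_force: 0.0
```

Request:
step_arm(
  commands=[
    [-1,[0,0,0],[0,0,-0.1145]],
    [-1,[0,0,0],[0,0,-0.1145]],
    [-1,[0,0,0],[0,0,-0.1145]],
    [-1,[0,0,0],[0,0,0]],
  ],
)

```text
time_s: 0.85
tcp_pos: [0.2518, -0.5716, 0.3422]
eef_rot: [[0.236, 0.972, -0.0], [0.972, -0.236, 0.001], [0.001, -0.0, -1.0]]
wrist_force: [0.0, 0.0, 0.1]
grip_width: 0.0868
grasp_force: 0.0
```

Request:
step_arm(
  commands=[
    [-1,[3.54,1.63,0],[0,0,0]],
    [-1,[3.54,1.63,0],[0,0,0]],
    [-1,[3.54,1.63,0],[0,0,0]],
    [-1,[3.54,1.63,0],[0,0,0]],
    [-1,[3.54,1.63,0],[0,0,0]],
  ],
)

```text
time_s: 1.27
tcp_pos: [0.3738, -0.4177, 0.342]
eef_rot: [[0.242, 0.97, -0.0], [0.97, -0.242, 0.001], [0.001, -0.001, -1.0]]
wrist_force: [0.3, -0.8, -0.8]
grip_width: 0.0871
grasp_force: 0.0
```

Request:
step_arm(
  commands=[
    [-1,[3.54,1.63,0],[0,0,0]],
    [-1,[3.54,1.63,0],[0,0,0]],
    [-1,[3.54,1.63,0],[0,0,0]],
    [-1,[3.54,1.63,0],[0,0,0]],
    [-1,[3.54,1.63,0],[0,0,0]],
  ],
)

```text
time_s: 1.68
tcp_pos: [0.4951, -0.265, 0.3422]
eef_rot: [[0.241, 0.97, -0.001], [0.97, -0.241, 0.0], [0.0, -0.001, -1.0]]
wrist_force: [1.0, -0.8, -0.3]
grip_width: 0.087
grasp_force: 0.0
```

Request:
step_arm(
  commands=[
    [-1,[3.54,1.63,0],[0,0,0]],
    [-1,[3.54,1.63,0],[0,0,0]],
    [-1,[0,0,4],[0,0,0]],
    [-1,[0,0,4],[0,0,0]],
    [-1,[0,0,0],[0,0,0]],
  ],
)

```text
time_s: 2.1
tcp_pos: [0.5384, -0.2018, 0.2549]
eef_rot: [[0.238, 0.971, -0.015], [0.971, -0.238, 0.009], [0.005, -0.016, -1.0]]
wrist_force: [-0.8, 0.4, -0.7]
grip_width: 0.0871
grasp_force: 0.0
```

Run:
```python
from h import *
c=get_calibration("wrist");print(c["xyz"],c["rotation"])
b,Q=cloud("wrist"); np.savez("w1.npz",b=b,Q=Q)
print(readout.read_state()["tcp_pos"])
cv2.imwrite("pics/3.png",cv2.resize(b[...,::-1],(800,600)))
q=Q.reshape(-1,3)
for x0,y0,r in ((.5423,-.2053,.07),):
  for a,d in((.053,.061),(.1,.118)):
    m=(np.hypot(q[:,0]-x0,q[:,1]-y0)<(.055 if a<.1 else .03))&(q[:,2]>a)&(q[:,2]<d); s=q[m]
    print(a,m.sum(),s.mean(0),s.min(0),s.max(0),cv2.minAreaRect((s[:,:2]*1000).astype(np.float32)))
```

```text
[ 0.55705372 -0.13944773  0.41793863] [[ 0.97083604 -0.22876698 -0.07171513]
 [-0.23918089 -0.94470364 -0.22433799]
 [-0.01642842  0.23494829 -0.97186903]]
[ 0.54001345 -0.20352774  0.2584017 ]
0.053 2639 [ 0.54258749 -0.20254199  0.05748043] [ 0.50158905 -0.24203559  0.05315518] [ 0.58143992 -0.16775788  0.06075134] ((542.2283325195312, -205.00015258789062), (60.215248107910156, 70.20850372314453), 76.30784606933594)
0.1 586 [ 0.5421248  -0.20367915  0.1089726 ] [ 0.52895252 -0.21701949  0.10020998] [ 0.55529094 -0.192079    0.11144628] ((541.8589477539062, -204.64990234375), (22.29834747314453, 23.893798828125), 79.38265991210938)
```

View pics/3.png

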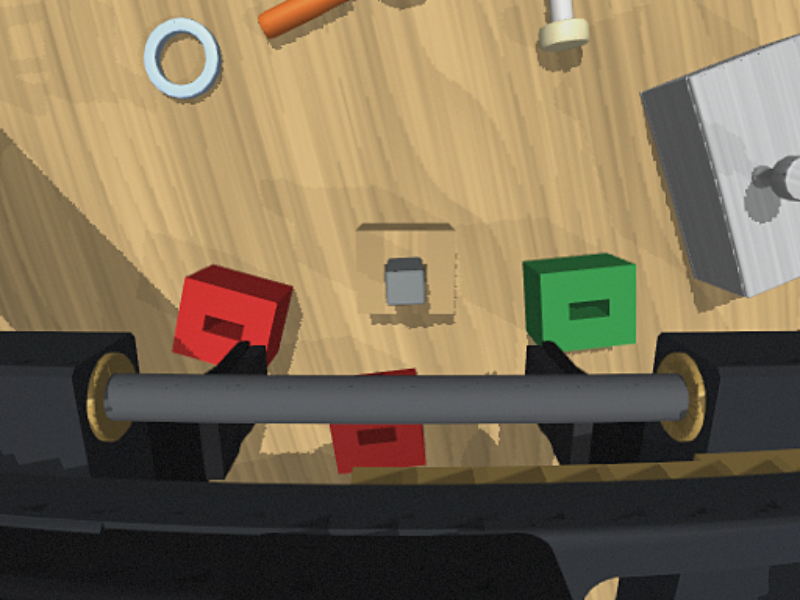

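The wrist view shows the grey handle at (405,285) on the birch stand, directly below the gripper. The measured centre is (0.542,-0.205).

Request:
step_arm(
  commands=[
    [-1,[0,0,3.8],[0,0,0]],
    [-1,[0,0,3.8],[0,0,0]],
    [-1,[0,0,3.8],[0,0,0]],
    [-1,[0,0,3.6],[0,0,0]],
    [-1,[0,0,2],[0,0,0]],
  ],
)

```text
time_s: 2.57
tcp_pos: [0.5426, -0.2067, 0.0912]
eef_rot: [[0.241, 0.971, -0.001], [0.971, -0.241, 0.001], [0.0, -0.001, -1.0]]
wrist_force: [0.3, -0.5, 0.6]
grip_width: 0.087
grasp_force: 0.0
```

Request:
step_arm(
  commands=[
    [-1,[0,0,0],[0,0,0]],
    [-1,[0,0,0],[0,0,0]],
    [-1,[0,0,0],[0,0,0]],
  ],
)

```text
time_s: 2.82
tcp_pos: [0.5449, -0.2075, 0.0951]
eef_rot: [[0.239, 0.971, 0.004], [0.971, -0.239, -0.003], [-0.002, 0.005, -1.0]]
wrist_force: [0.4, 0.0, 0.6]
grip_width: 0.0871
grasp_force: 0.0
```

Request:
step_arm(
  commands=[
    [-1,[0.2,-0.3,1],[0,0,0]],
    [-1,[0,0,1.2],[0,0,0]],
    [-1,[0,0,0],[0,0,0]],
    [-1,[0,0,0],[0,0,0]],
  ],
)

```text
time_s: 3.15
tcp_pos: [0.5408, -0.2035, 0.0713]
eef_rot: [[0.238, 0.971, 0.001], [0.971, -0.238, -0.0], [-0.0, 0.001, -1.0]]
wrist_force: [0.9, -0.0, 0.1]
grip_width: 0.0871
grasp_force: 0.0
```

Request:
step_arm(
  commands=[
    [0,[0,0,0],[0,0,0]],
    [0.3,[0,0,0],[0,0,0]],
    [0.5,[0,0,0],[0,0,0]],
    [0.5,[0,0,0],[0,0,0]],
    [0.6,[0,0,0],[0,0,0]],
  ],
  grip_force=10,
)

```text
time_s: 3.57
tcp_pos: [0.5406, -0.2033, 0.0708]
eef_rot: [[0.238, 0.971, 0.0], [0.971, -0.238, -0.0], [-0.0, 0.0, -1.0]]
wrist_force: [-0.3, 0.5, 0.4]
grip_width: 0.062
grasp_force: 0.0
```

Request:
step_arm(
  commands=[
    [1,[0,0,0],[0,0,0]],
    [1,[0,0,0],[0,0,0]],
    [1,[0,0,0],[0,0,0]],
    [1,[0,0,0],[0,0,0]],
    [1,[0,0,0],[0,0,0]],
  ],
  grip_force=40,
)

```text
time_s: 3.98
tcp_pos: [0.5404, -0.2032, 0.0705]
eef_rot: [[0.238, 0.971, -0.0], [0.971, -0.238, 0.0], [0.0, -0.0, -1.0]]
wrist_force: [-0.2, 0.4, 0.4]
grip_width: 0.0283
grasp_force: 0.0
```

Request:
step_arm(
  commands=[
    [1,[0,0,0],[0,0,0]],
    [1,[0,0,0],[0,0,0]],
    [1,[0,0,0],[0,0,0]],
    [1,[0,0,0],[0,0,0]],
  ],
)

```text
time_s: 4.32
tcp_pos: [0.5405, -0.2032, 0.0706]
eef_rot: [[0.238, 0.971, 0.0], [0.971, -0.238, -0.0], [-0.0, 0.0, -1.0]]
wrist_force: [0.6, -0.3, -0.3]
grip_width: 0.0236
grasp_force: 40.0
```

Request:
step_arm(
  commands=[
    [1,[0,0,-1],[0,0,0]],
    [1,[0,0,-2],[0,0,0]],
    [1,[0,0,-2],[0,0,0]],
    [1,[0,0,-3],[0,0,0]],
    [1,[0,0,-3],[0,0,0]],
  ],
)

```text
time_s: 4.73
tcp_pos: [0.5396, -0.2027, 0.1816]
eef_rot: [[0.238, 0.971, -0.002], [0.971, -0.238, 0.001], [0.001, -0.002, -1.0]]
wrist_force: [0.4, -0.4, -1.4]
grip_width: 0.0237
grasp_force: 40.0
```

Request:
step_arm(
  commands=[
    [1,[0,0,0],[0,0,0]],
    [1,[0,0,0],[0,0,0]],
    [1,[0,0,0],[0,0,0]],
  ],
)

```text
time_s: 4.98
tcp_pos: [0.5398, -0.2028, 0.1806]
eef_rot: [[0.238, 0.971, -0.001], [0.971, -0.238, 0.0], [0.0, -0.001, -1.0]]
wrist_force: [-0.6, 0.4, -1.8]
grip_width: 0.0237
grasp_force: 40.0
```

Run:
```python
from h import *
s=readout.read_state();print(s["tcp_pos"],s["eef_rot"],s["wrist_force"],s["moment"])
b,Q=cloud("scene"); np.savez("s2.npz",b=b,Q=Q)
c=get_calibration("scene")
t=np.array(s["tcp_pos"])
uv,_=cv2.projectPoints((t-[0,0,.03])[None],cv2.Rodrigues(c["rotation"].T)[0],-c["rotation"].T@c["xyz"],c["mtx"],c["D"])
u,v=uv.ravel().astype(int);print(u,v)
cr=b[v-50:v+55,u-70:u+70,::-1]
cv2.imwrite("pics/4.png",cv2.resize(cr,(800,600),interpolation=cv2.INTER_NEAREST))
```

```text
[ 0.53982496 -0.20280292  0.18061379] [[ 2.37681183e-01  9.71343017e-01 -6.31082954e-04]
 [ 9.71343197e-01 -2.37680980e-01  3.80456288e-04]
 [ 2.19557144e-04 -7.03425435e-04 -9.99999728e-01]] [-0.60364615  0.41399935 -1.77394036] [-0.08057059 -0.07991579 -0.00819093]
224 123
```

View pics/4.png

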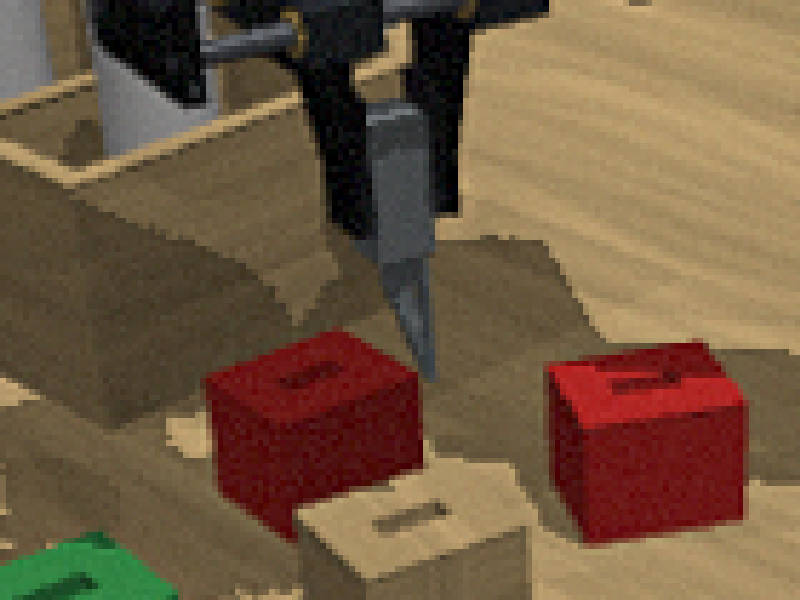

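The scene crop shows the blade hanging clear of the stand, with the flat face to the right at (432,320), the robot side. So the wedge's +x points about +x in the world and no flip is needed.

Request:
step_arm(
  commands=[
    [1,[3.79,-0.93,0],[0,0,0]],
    [1,[3.79,-0.93,0],[0,0,0]],
    [1,[3.79,-0.93,0],[0,0,0]],
    [1,[3.79,-0.93,0],[0,0,0]],
    [1,[3.79,-0.93,0],[0,0,0]],
  ],
)

```text
time_s: 5.45
tcp_pos: [0.5387, -0.0063, 0.1789]
eef_rot: [[0.239, 0.971, -0.004], [0.971, -0.239, 0.001], [-0.0, -0.004, -1.0]]
wrist_force: [-0.0, -0.6, -0.1]
grip_width: 0.0241
grasp_force: 40.0
```

Request:
step_arm(
  commands=[
    [1,[3.79,-0.93,0],[0,0,0]],
    [1,[3.79,-0.93,0],[0,0,0]],
    [1,[0,0,0],[0,0,-0.1]],
    [1,[0,0,0],[0,0,-0.1]],
    [1,[0,0,0],[0,0,-0.1]],
  ],
)

```text
time_s: 5.87
tcp_pos: [0.5388, 0.0714, 0.1788]
eef_rot: [[-0.067, 0.998, -0.004], [0.998, 0.067, 0.0], [0.0, -0.004, -1.0]]
wrist_force: [-0.2, 0.1, -1.5]
grip_width: 0.0235
grasp_force: 40.0
```

Request:
step_arm(
  commands=[
    [1,[0,0,0],[0,0,-0.1]],
    [1,[0,0,0],[0,0,-0.092]],
    [1,[0,0,0],[0,0,0]],
    [1,[0,0,0],[0,0,0]],
    [1,[0,0,0],[0,0,0]],
  ],
)

```text
time_s: 6.28
tcp_pos: [0.5397, 0.07, 0.1797]
eef_rot: [[-0.247, 0.969, -0.002], [0.969, 0.247, 0.0], [0.001, -0.002, -1.0]]
wrist_force: [0.2, -0.5, -0.0]
grip_width: 0.0238
grasp_force: 40.0
```

Run:
```python
from h import *
f=np.load("s2.npz"); q=f["Q"].reshape(-1,3)
t=np.array([.53982,-.2028,.1806]);y=np.array([.97134,-.23768,0]);x=np.array([.2377,.9713,0])
r=np.c_[(q-t)@y,(q-t)@x,q[:,2]-t[2]]
m=(abs(r[:,0])<.025)&(abs(r[:,1])<.012)&(r[:,2]<-.005)&(r[:,2]>-.075); r=r[m]
for z in np.arange(-.07,-.005,.005):
    s=r[abs(r[:,2]-z)<.0025]
    if len(s): print(round(z,3),len(s),s[:,:2].min(0).round(4),s[:,:2].max(0).round(4))
s=readout.read_state();print(s["tcp_pos"],s["eef_rot"])
b,Q=cloud("wrist"); np.savez("w2.npz",b=b,Q=Q)
cv2.imwrite("pics/5.png",cv2.resize(b[...,::-1],(800,600)))
```

```text
-0.07 1 [-0.0077 -0.0064] [-0.0077 -0.0064]
-0.065 4 [-0.0093 -0.003 ] [-0.0062  0.0012]
-0.06 7 [-0.0096 -0.0031] [-0.0042  0.0031]
-0.055 8 [-0.0106 -0.0051] [-0.0032  0.0026]
-0.05 13 [-0.0101 -0.0047] [-0.0007  0.0032]
-0.045 12 [-0.0106 -0.0065] [0.0005 0.0015]
-0.04 13 [-0.0096 -0.0056] [0.0024 0.002 ]
-0.035 13 [-0.0096 -0.0099] [0.0047 0.0027]
-0.03 17 [-0.0085 -0.0032] [0.0055 0.0048]
-0.025 20 [-0.009  -0.0071] [0.0065 0.0026]
-0.02 17 [-0.0109 -0.0016] [0.0064 0.0046]
-0.015 8 [-0.0062  0.0018] [0.0134 0.0086]
-0.01 34 [-0.0093 -0.0104] [0.0144 0.0108]
[0.53967383 0.07000519 0.17969649] [[-2.47328290e-01  9.68929785e-01 -1.94659294e-03]
 [ 9.68931509e-01  2.47329119e-01  1.93602145e-04]
 [ 6.69036001e-04 -1.83823195e-03 -9.99998087e-01]]
```

View pics/5.png

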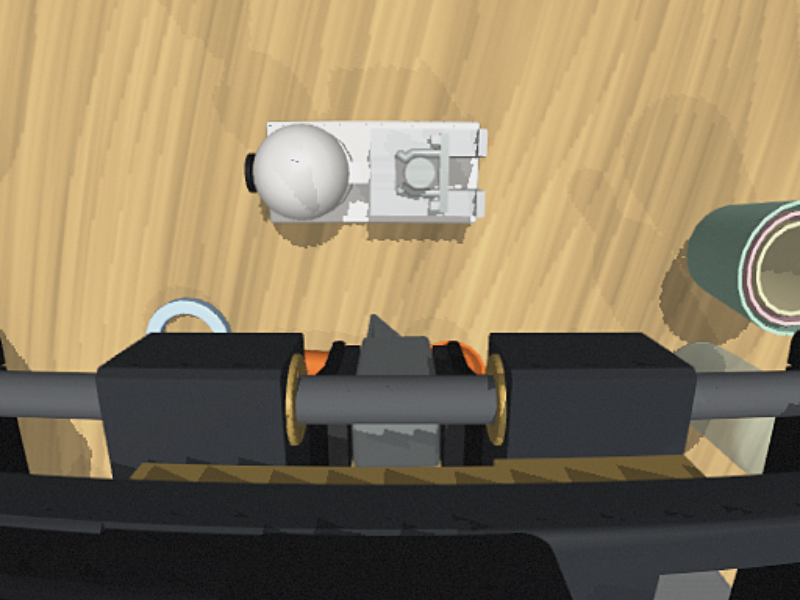

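The wrist view shows the bracket square to the picture: ball at (302,172), pin top at (419,172), bridge at x≈446 and the clip arms behind the pin. The blade's tip is at (372,315), well clear. Next I measure the pin and the yaw.

Run:
```python
from h import *
f=np.load("w2.npz"); Q=f["Q"]
p0=Q[int(172*.64),int(419*.64)];print(p0)
q=Q.reshape(-1,3); d=np.hypot(q[:,0]-p0[0],q[:,1]-p0[1])
m=(d<.015)&(q[:,2]>.0575)&(q[:,2]<.067); s=q[m]
print("pin",m.sum(),s.mean(0),cv2.minEnclosingCircle((s[:,:2]*1000).astype(np.float32)))
m=(d<.13)&(q[:,2]>.004)&(q[:,2]<.075)&(q[:,1]>.08)
M=m.reshape(384,512).astype(np.uint8); n,l,st,ce=cv2.connectedComponentsWithStats(M); k=l[int(172*.64),int(419*.64)]
s=Q[l==k]
s1=s[s[:,2]<.009];print("plate",len(s1),cv2.minAreaRect((s1[:,:2]*1000).astype(np.float32)))
b=s[(s[:,2]>.05)&(np.hypot(s[:,0]-p0[0],s[:,1]-p0[1])>.03)];print("ball",b.mean(0),b[:,2].max(),cv2.minEnclosingCircle((b[b[:,2]>.055][:,:2]*1000).astype(np.float32)))
c=s[(s[:,2]>.042)&(s[:,2]<.0475)&(np.hypot(s[:,0]-p0[0],s[:,1]-p0[1])<.05)];print("cheeks",cv2.minAreaRect((c[:,:2]*1000).astype(np.float32)))
```

```text
[0.53602467 0.1370248  0.0621176 ]
pin 270 [0.53619873 0.13704754 0.06255414] ((536.1318969726562, 137.17581176757812), 7.679386615753174)
plate 2467 ((509.23944091796875, 130.2494354248047), (134.9930877685547, 63.880462646484375), 14.340299606323242)
ball [0.4772524  0.12253364 0.06292251] 0.07284864979384253 ((470.53399658203125, 119.93588256835938), 27.202253341674805)
cheeks ((532.2027587890625, 136.18165588378906), (84.62366485595703, 47.70066833496094), 14.546252250671387)
```

Request:
step_arm(
  commands=[
    [1,[2.7,1.6,0],[0,0,0]],
    [1,[2.7,1.6,0],[0,0,0]],
    [1,[1.3,0.72,0],[0,0,0]],
    [1,[0,0,0],[0,0,0]],
    [1,[0,0,0],[0,0,0]],
  ],
)

```text
time_s: 6.75
tcp_pos: [0.5612, 0.1451, 0.1802]
eef_rot: [[-0.25, 0.968, -0.001], [0.968, 0.25, -0.001], [-0.0, -0.001, -1.0]]
wrist_force: [-0.3, -1.2, -0.5]
grip_width: 0.0238
grasp_force: 40.0
```

Request:
step_arm(
  commands=[
    [1,[0,0,1.5],[0,0,0]],
    [1,[0,0,1.5],[0,0,0]],
    [1,[0,0,1.3],[0,0,0]],
    [1,[0,0,0.5],[0,0,0]],
    [1,[0,0,0],[0,0,0]],
  ],
)

```text
time_s: 7.17
tcp_pos: [0.5601, 0.1434, 0.1312]
eef_rot: [[-0.248, 0.969, -0.004], [0.969, 0.248, -0.001], [0.0, -0.004, -1.0]]
wrist_force: [-0.0, 0.6, -0.1]
grip_width: 0.0236
grasp_force: 40.0
```

Request:
step_arm(
  commands=[
    [1,[0,0,0],[0,0,0]],
    [1,[0,0,0],[0,0,0]],
    [1,[0,0,0],[0,0,0]],
    [1,[0,0,0],[0,0,0]],
  ],
)

```text
time_s: 7.5
tcp_pos: [0.5621, 0.1446, 0.1334]
eef_rot: [[-0.249, 0.968, 0.002], [0.968, 0.249, 0.0], [-0.0, 0.002, -1.0]]
wrist_force: [0.9, 0.7, -0.8]
grip_width: 0.0236
grasp_force: 40.0
```

```bash
cat > rel.py <<'E'
from h import *
def rel():
    s=readout.read_state(); t=np.array(s["tcp_pos"]);R=np.array(s["eef_rot"])
    e=np.array([.9688,.2478]);n=np.array([-.2478,.9688]); d=t[:2]-[.5362,.1371]
    w=np.array(s["wrist_force"])
    print("t",s["time_s"],"bx,by mm",(d@e*1e3).round(2),(d@n*1e3).round(2),"tcpz",(t[2]*1e3).round(2),"Fx,Fy,Fz",(w[:2]@e).round(2),(w[:2]@n).round(2),w[2].round(2),"yaw",np.arctan2(R[1,1],R[0,1]).round(4),"tilt",R[2,:2].round(4))
rel()
E
python3 - <<'E'
import rel
from h import *
b,Q=cloud("wrist"); np.savez("w3.npz",b=b,Q=Q)
s=b[200:300,140:370] if 0 else b[90:240,180:380]
cv2.imwrite("pics/6.png",cv2.resize(s[...,::-1],(800,600),interpolation=cv2.INTER_NEAREST))
E
```

```text
t 7.5 bx,by mm 26.92 0.84 tcpz 133.41 Fx,Fy,Fz 1.08 0.41 -0.76 yaw 0.2519 tilt [-0.0003  0.0016]
```

View pics/6.png

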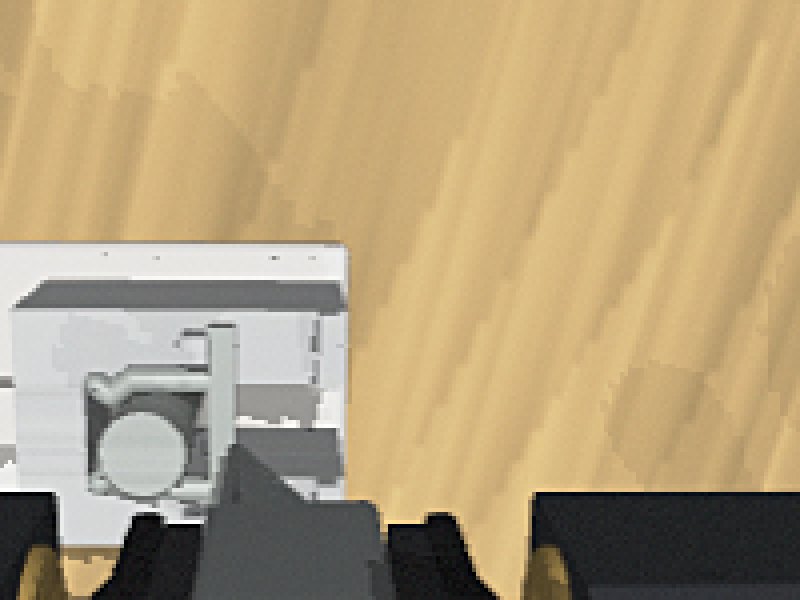

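The crop shows the pin top centred at (145,455) with radius 45. The blade's tip corner is at (235,445), about 16 mm to +x of the pin axis and just beyond the bridge. So the flat face sits about 11 mm to −x of the TCP.

Request:
step_arm(
  commands=[
    [1,[0.15,-0.2,0],[0,0,0]],
    [1,[0,-0.2,0.4],[0,0,0]],
    [1,[0,-0.1,0.5],[0,0,0]],
    [1,[0,0,0],[0,0,0]],
    [1,[0,0,0],[0,0,0]],
  ],
)

```text
time_s: 7.97
tcp_pos: [0.5557, 0.1449, 0.1229]
eef_rot: [[-0.249, 0.968, -0.001], [0.968, 0.249, -0.0], [0.0, -0.001, -1.0]]
wrist_force: [-1.1, 0.1, -0.4]
grip_width: 0.0234
grasp_force: 40.0
```

Request:
step_arm(
  commands=[
    [1,[0,0,0],[0,0,0]],
    [1,[0,0,0],[0,0,0]],
    [1,[0,0,0],[0,0,0]],
    [1,[0,0,0],[0,0,0]],
  ],
)

```text
time_s: 8.3
tcp_pos: [0.5565, 0.1448, 0.1236]
eef_rot: [[-0.249, 0.968, 0.0], [0.968, 0.249, 0.0], [-0.0, 0.0, -1.0]]
wrist_force: [0.1, 0.3, -1.1]
grip_width: 0.0236
grasp_force: 40.0
```

```bash
python3 rel.py
python3 - <<'E'
from h import *
b,Q=cloud("wrist"); np.savez("w4.npz",b=b,Q=Q)
s=b[160:235,180:280]
cv2.imwrite("pics/7.png",cv2.resize(s[...,::-1],(800,600),interpolation=cv2.INTER_NEAREST))
E
```

```text
t 8.3 bx,by mm 21.56 2.48 tcpz 123.64 Fx,Fy,Fz 0.18 0.21 -1.11 yaw 0.252 tilt [-0.0001  0.0003]
```

View pics/7.png

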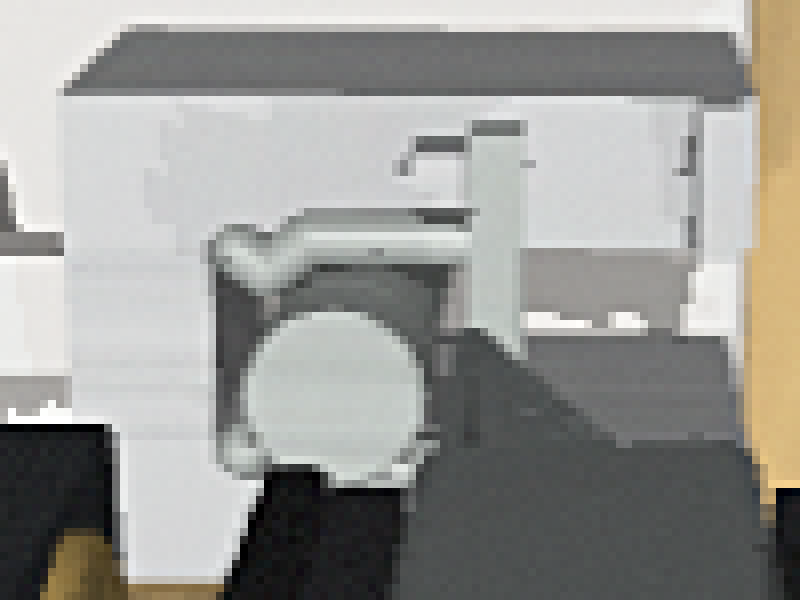

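The tip corner is at (465,330) and the pin's right edge at x≈425, a gap of about 3.5 mm, with the blade centred in y. Next I move −x slowly until it touches.

Request:
step_arm(
  commands=[
    [1,[0,-0.1,0],[0,0,0]],
    [1,[0,-0.1,0],[0,0,0]],
    [1,[0,-0.05,0],[0,0,0]],
    [1,[0,0,0],[0,0,0]],
    [1,[0,0,0],[0,0,0]],
  ],
)

```text
time_s: 8.77
tcp_pos: [0.5538, 0.1442, 0.1236]
eef_rot: [[-0.249, 0.968, -0.0], [0.968, 0.249, 0.0], [0.0, -0.0, -1.0]]
wrist_force: [0.9, 0.6, -1.1]
grip_width: 0.0235
grasp_force: 40.0
```

```bash
python3 rel.py
```

```text
t 8.7667 bx,by mm 18.85 2.54 tcpz 123.57 Fx,Fy,Fz 0.98 0.32 -1.06 yaw 0.2519 tilt [ 0. -0.]
```

Request:
step_arm(
  commands=[
    [1,[0,-0.05,0],[0,0,0]],
    [1,[0,0,0],[0,0,0]],
    [1,[0,0,0],[0,0,0]],
  ],
)

```text
time_s: 9.02
tcp_pos: [0.5536, 0.1441, 0.1236]
eef_rot: [[-0.249, 0.968, 0.001], [0.968, 0.249, 0.0], [-0.0, 0.001, -1.0]]
wrist_force: [-0.1, 0.2, -1.1]
grip_width: 0.0241
grasp_force: 40.0
```

```bash
python3 rel.py
```

```text
t 9.0167 bx,by mm 18.63 2.49 tcpz 123.62 Fx,Fy,Fz -0.03 0.19 -1.07 yaw 0.2519 tilt [-0.      0.0005]
```

Request:
step_arm(
  commands=[
    [1,[0,-0.05,0],[0,0,0]],
    [1,[0,0,0],[0,0,0]],
    [1,[0,0,0],[0,0,0]],
  ],
)

```text
time_s: 9.27
tcp_pos: [0.5535, 0.1441, 0.1237]
eef_rot: [[-0.249, 0.968, 0.001], [0.968, 0.249, 0.0], [-0.0, 0.001, -1.0]]
wrist_force: [0.9, 0.0, -1.0]
grip_width: 0.0238
grasp_force: 40.0
```

```bash
python3 rel.py
```

```text
t 9.2667 bx,by mm 18.49 2.45 tcpz 123.71 Fx,Fy,Fz 0.92 -0.19 -1.04 yaw 0.2519 tilt [-0.0002  0.0013]
```

Request:
step_arm(
  commands=[
    [1,[0,-0.05,0],[0,0,0]],
    [1,[0,0,0],[0,0,0]],
    [1,[0,0,0],[0,0,0]],
  ],
)

```text
time_s: 9.52
tcp_pos: [0.5533, 0.1439, 0.1238]
eef_rot: [[-0.249, 0.968, 0.002], [0.968, 0.249, 0.0], [-0.0, 0.002, -1.0]]
wrist_force: [3.2, 0.7, -0.7]
grip_width: 0.0237
grasp_force: 40.0
```

```bash
python3 rel.py
```

```text
t 9.5167 bx,by mm 18.26 2.39 tcpz 123.78 Fx,Fy,Fz 3.28 -0.07 -0.66 yaw 0.2519 tilt [-0.0002  0.002 ]
```

Request:
step_arm(
  commands=[
    [1,[0,0.05,0],[0,0,0]],
    [1,[0,0,0.25],[0,0,0]],
    [1,[0,0,0.25],[0,0,0]],
    [1,[0,0,0.25],[0,0,0]],
    [1,[0,0,0],[0,0,0]],
  ],
)

```text
time_s: 9.93
tcp_pos: [0.5534, 0.144, 0.1156]
eef_rot: [[-0.249, 0.968, 0.001], [0.968, 0.249, 0.0], [-0.0, 0.001, -1.0]]
wrist_force: [3.2, 1.1, -1.6]
grip_width: 0.024
grasp_force: 40.0
```

```bash
python3 rel.py
```

```text
t 9.9333 bx,by mm 18.37 2.47 tcpz 115.6 Fx,Fy,Fz 3.35 0.26 -1.57 yaw 0.2519 tilt [-0.     0.001]
```

Request:
step_arm(
  commands=[
    [1,[0,0,0.1],[0,0,0]],
    [1,[0,0,0.1],[0,0,0]],
    [1,[0,0,0.1],[0,0,0]],
    [1,[0,0,0],[0,0,0]],
  ],
)

```text
time_s: 10.27
tcp_pos: [0.5534, 0.144, 0.113]
eef_rot: [[-0.249, 0.968, 0.001], [0.968, 0.249, 0.0], [-0.0, 0.001, -1.0]]
wrist_force: [4.9, 0.9, -2.3]
grip_width: 0.0239
grasp_force: 40.0
```

```bash
python3 rel.py
```

```text
t 10.2667 bx,by mm 18.36 2.42 tcpz 113.02 Fx,Fy,Fz 4.96 -0.31 -2.26 yaw 0.2519 tilt [-0.0001  0.001 ]
```

Request:
step_arm(
  commands=[
    [1,[0,0.05,0],[0,0,0]],
    [1,[0,0,0],[0,0,0]],
    [1,[0,0,0.1],[0,0,0]],
    [1,[0,0,0],[0,0,0]],
  ],
)

```text
time_s: 10.6
tcp_pos: [0.5534, 0.1441, 0.112]
eef_rot: [[-0.249, 0.968, 0.0], [0.968, 0.249, 0.0], [0.0, 0.0, -1.0]]
wrist_force: [4.4, 0.8, -0.3]
grip_width: 0.024
grasp_force: 40.0
```

```bash
python3 rel.py
```

```text
t 10.6 bx,by mm 18.44 2.55 tcpz 112.0 Fx,Fy,Fz 4.43 -0.26 -0.29 yaw 0.252 tilt [0.     0.0002]
```

Request:
step_arm(
  commands=[
    [1,[0,0,0.1],[0,0,0]],
    [1,[0,0,0.1],[0,0,0]],
    [1,[0,0,0],[0,0,0]],
  ],
)

```text
time_s: 10.85
tcp_pos: [0.5534, 0.1441, 0.11]
eef_rot: [[-0.249, 0.968, 0.0], [0.968, 0.249, 0.0], [-0.0, 0.0, -1.0]]
wrist_force: [3.6, 2.0, -0.7]
grip_width: 0.0239
grasp_force: 40.0
```

```bash
python3 rel.py
```

```text
t 10.85 bx,by mm 18.43 2.54 tcpz 109.98 Fx,Fy,Fz 3.98 1.02 -0.75 yaw 0.252 tilt [-0.      0.0001]
```

Request:
step_arm(
  commands=[
    [1,[0,0.05,0],[0,0,0]],
    [1,[0,0,0.1],[0,0,0]],
    [1,[0,0,0.1],[0,0,0]],
    [1,[0,0,0],[0,0,0]],
  ],
)

```text
time_s: 11.18
tcp_pos: [0.5535, 0.1442, 0.108]
eef_rot: [[-0.249, 0.968, -0.001], [0.968, 0.249, -0.0], [0.0, -0.001, -1.0]]
wrist_force: [1.4, 0.2, 1.3]
grip_width: 0.0241
grasp_force: 40.0
```

```bash
python3 rel.py
```

```text
t 11.1833 bx,by mm 18.54 2.58 tcpz 107.99 Fx,Fy,Fz 1.38 -0.12 1.26 yaw 0.252 tilt [ 0.0001 -0.0008]
```

Request:
step_arm(
  commands=[
    [1,[0,0,0.1],[0,0,0]],
    [1,[0,0,0.1],[0,0,0]],
    [1,[0,0,0.1],[0,0,0]],
    [1,[0,0,0],[0,0,0]],
  ],
)

```text
time_s: 11.52
tcp_pos: [0.5536, 0.1442, 0.105]
eef_rot: [[-0.249, 0.968, -0.001], [0.968, 0.249, -0.0], [0.0, -0.001, -1.0]]
wrist_force: [0.5, 1.0, 3.5]
grip_width: 0.0232
grasp_force: 40.0
```

```bash
python3 rel.py
```

```text
t 11.5167 bx,by mm 18.6 2.59 tcpz 105.03 Fx,Fy,Fz 0.69 0.87 3.52 yaw 0.252 tilt [ 0.0001 -0.0006]
```

Request:
step_arm(
  commands=[
    [1,[0,0,0.08],[0,0,0]],
    [1,[0,0,0.08],[0,0,0]],
    [1,[0,0,0.08],[0,0,0]],
    [1,[0,0,0.08],[0,0,0]],
    [1,[0,0,0.08],[0,0,0]],
  ],
)

```text
time_s: 11.93
tcp_pos: [0.5536, 0.1442, 0.1009]
eef_rot: [[-0.249, 0.968, -0.001], [0.968, 0.249, -0.0], [0.0, -0.001, -1.0]]
wrist_force: [0.4, 0.6, 4.0]
grip_width: 0.0236
grasp_force: 40.0
```

```bash
python3 rel.py
```

```text
t 11.9333 bx,by mm 18.64 2.57 tcpz 100.86 Fx,Fy,Fz 0.5 0.52 4.01 yaw 0.252 tilt [ 0.0001 -0.0006]
```

Request:
step_arm(
  commands=[
    [1,[0,0,0.08],[0,0,0]],
    [1,[0,0,0.08],[0,0,0]],
    [1,[0,0,0.08],[0,0,0]],
    [1,[0,0,0.08],[0,0,0]],
    [1,[0,0,0.08],[0,0,0]],
  ],
)

```text
time_s: 12.35
tcp_pos: [0.5536, 0.1442, 0.0967]
eef_rot: [[-0.249, 0.968, -0.001], [0.968, 0.249, -0.0], [0.0, -0.001, -1.0]]
wrist_force: [1.2, 0.4, 2.7]
grip_width: 0.0235
grasp_force: 40.0
```

```bash
python3 rel.py
```

```text
t 12.35 bx,by mm 18.61 2.57 tcpz 96.67 Fx,Fy,Fz 1.27 0.07 2.7 yaw 0.252 tilt [ 0.0001 -0.0007]
```

Request:
step_arm(
  commands=[
    [1,[0,0,0.08],[0,0,0]],
    [1,[0,0,0.08],[0,0,0]],
    [1,[0,0,0.08],[0,0,0]],
    [1,[0,0,0.08],[0,0,0]],
    [1,[0,0,0.08],[0,0,0]],
  ],
)

```text
time_s: 12.77
tcp_pos: [0.5537, 0.1442, 0.0927]
eef_rot: [[-0.249, 0.968, -0.001], [0.968, 0.249, -0.0], [0.0, -0.001, -1.0]]
wrist_force: [0.1, -0.7, 1.0]
grip_width: 0.0241
grasp_force: 40.0
```

```bash
python3 rel.py
```

```text
t 12.7667 bx,by mm 18.69 2.54 tcpz 92.73 Fx,Fy,Fz -0.12 -0.72 0.95 yaw 0.2519 tilt [ 0.0001 -0.0005]
```

Request:
step_arm(
  commands=[
    [1,[0,0,0.08],[0,0,0]],
    [1,[0,0,0.08],[0,0,0]],
    [1,[0,0,0.08],[0,0,0]],
    [1,[0,0,0.08],[0,0,0]],
    [1,[0,0,0.08],[0,0,0]],
  ],
)

```text
time_s: 13.18
tcp_pos: [0.5537, 0.1442, 0.0888]
eef_rot: [[-0.249, 0.968, -0.0], [0.968, 0.249, -0.0], [0.0, -0.0, -1.0]]
wrist_force: [0.3, 1.3, 0.2]
grip_width: 0.0236
grasp_force: 40.0
```

```bash
python3 rel.py
```

```text
t 13.1833 bx,by mm 18.7 2.54 tcpz 88.82 Fx,Fy,Fz 0.57 1.21 0.21 yaw 0.2521 tilt [ 0.     -0.0005]
```

Request:
step_arm(
  commands=[
    [1,[0,0,0.08],[0,0,0]],
    [1,[0,0,0.08],[0,0,0]],
    [1,[0,0,0.08],[0,0,0]],
    [1,[0,0,0.08],[0,0,0]],
    [1,[0,0,0.08],[0,0,0]],
  ],
)

```text
time_s: 13.6
tcp_pos: [0.5537, 0.1442, 0.0849]
eef_rot: [[-0.249, 0.968, -0.0], [0.968, 0.249, -0.0], [0.0, -0.0, -1.0]]
wrist_force: [1.8, 0.7, -0.4]
grip_width: 0.0238
grasp_force: 40.0
```

```bash
python3 rel.py
```

```text
t 13.6 bx,by mm 18.75 2.53 tcpz 84.87 Fx,Fy,Fz 1.88 0.25 -0.4 yaw 0.252 tilt [ 0.     -0.0004]
```

Request:
step_arm(
  commands=[
    [1,[0,0,0.08],[0,0,0]],
    [1,[0,0,0.08],[0,0,0]],
    [1,[0,0,0.08],[0,0,0]],
    [1,[0,0,0.08],[0,0,0]],
    [1,[0,0,0.08],[0,0,0]],
  ],
)

```text
time_s: 14.02
tcp_pos: [0.5538, 0.1442, 0.0809]
eef_rot: [[-0.249, 0.968, -0.0], [0.968, 0.249, -0.0], [0.0, -0.0, -1.0]]
wrist_force: [1.2, -0.1, -0.4]
grip_width: 0.0238
grasp_force: 40.0
```

```bash
python3 rel.py
python3 - <<'E'
from h import *
b,Q=cloud("wrist"); np.savez("w5.npz",b=b,Q=Q)
s=b[130:235,160:300]
cv2.imwrite("pics/8.png",cv2.resize(s[...,::-1],(800,600),interpolation=cv2.INTER_NEAREST))
E
```

```text
t 14.0167 bx,by mm 18.78 2.54 tcpz 80.94 Fx,Fy,Fz 1.18 -0.38 -0.36 yaw 0.252 tilt [ 0.     -0.0003]
```

View pics/8.png

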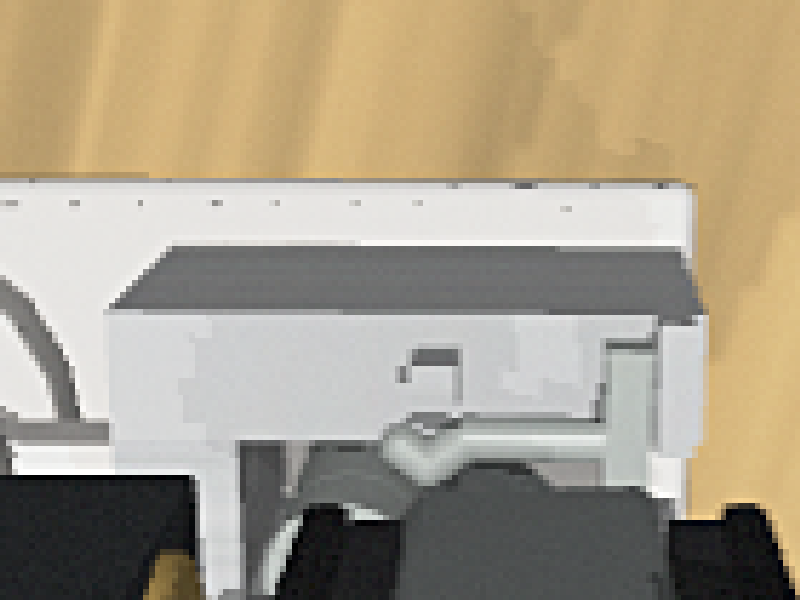

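The clip has sprung off: its bridge is at x≈605–655 in the crop, against the lips at 660, and it lies flat. Next I lift straight up and return.

Request:
step_arm(
  commands=[
    [1,[0,0.06,0],[0,0,0]],
    [1,[0,0,-0.3],[0,0,0]],
    [1,[0,0,-0.6],[0,0,0]],
    [1,[0,0,-0.8],[0,0,0]],
    [1,[0,0,-0.8],[0,0,0]],
  ],
)

```text
time_s: 14.48
tcp_pos: [0.5543, 0.1444, 0.1069]
eef_rot: [[-0.249, 0.968, -0.0], [0.968, 0.249, -0.0], [0.0, -0.0, -1.0]]
wrist_force: [0.4, 0.5, -0.9]
grip_width: 0.0234
grasp_force: 40.0
```

Request:
step_arm(
  commands=[
    [1,[0,0,-1.5],[0,0,0]],
    [1,[0,0,-1.5],[0,0,0]],
    [1,[0,0,-2],[0,0,0]],
    [1,[0,0,-2],[0,0,0]],
    [1,[0,0,-1.5],[0,0,0]],
  ],
)

```text
time_s: 14.9
tcp_pos: [0.5549, 0.1445, 0.1937]
eef_rot: [[-0.249, 0.968, 0.003], [0.968, 0.249, 0.0], [-0.0, 0.003, -1.0]]
wrist_force: [-0.5, -0.2, -0.9]
grip_width: 0.0241
grasp_force: 40.0
```

Request:
step_arm(
  commands=[
    [1,[0,0,0],[0,0,0.1]],
    [1,[0,0,0],[0,0,0.1]],
    [1,[0,0,0],[0,0,0.1]],
    [1,[0,0,0],[0,0,0.1]],
    [1,[0,0,0],[0,0,0.092]],
  ],
)

```text
time_s: 15.32
tcp_pos: [0.5544, 0.1444, 0.1922]
eef_rot: [[0.242, 0.97, 0.001], [0.97, -0.242, 0.0], [0.0, 0.001, -1.0]]
wrist_force: [0.1, -1.0, -0.6]
grip_width: 0.0236
grasp_force: 40.0
```

Request:
step_arm(
  commands=[
    [1,[0,0,0],[0,0,0]],
    [1,[0,0,0],[0,0,0]],
    [1,[0,0,0],[0,0,0]],
  ],
)

```text
time_s: 15.57
tcp_pos: [0.5545, 0.1444, 0.1916]
eef_rot: [[0.236, 0.972, 0.001], [0.972, -0.236, 0.0], [0.0, 0.001, -1.0]]
wrist_force: [0.8, 0.1, -0.2]
grip_width: 0.0241
grasp_force: 40.0
```

```bash
cat > go.py <<'E'
import sys
from h import *
s=readout.read_state();t=np.array(s["tcp_pos"]);R=np.array(s["eef_rot"])
g=np.array([float(a) for a in sys.argv[1:4]])
print("tool shift cm",(R.T@(g-t)*100).round(2),"yaw err",(-.2400-np.arctan2(R[1,1],R[0,1])).round(4),"F",s["wrist_force"].round(2),t.round(4))
E
python3 go.py .5405 -.2032 .1900
```

```text
tool shift cm [-34.11   6.84   0.16] yaw err -0.002 F [ 0.76  0.09 -0.17] [0.5545 0.1444 0.1916]
```

Request:
step_arm(
  commands=[
    [1,[-3.79,0.76,0],[0,0,0]],
    [1,[-3.79,0.76,0],[0,0,0]],
    [1,[-3.79,0.76,0],[0,0,0]],
    [1,[-3.79,0.76,0],[0,0,0]],
    [1,[-3.79,0.76,0],[0,0,0]],
  ],
)

```text
time_s: 15.98
tcp_pos: [0.546, -0.0502, 0.1913]
eef_rot: [[0.235, 0.972, 0.0], [0.972, -0.235, -0.0], [-0.0, 0.0, -1.0]]
wrist_force: [1.1, 0.4, -0.1]
grip_width: 0.0236
grasp_force: 40.0
```

Request:
step_arm(
  commands=[
    [1,[-3.79,0.76,0],[0,0,0]],
    [1,[-3.79,0.76,0],[0,0,0]],
    [1,[-3.79,0.76,0],[0,0,0]],
    [1,[-3.79,0.76,0],[0,0,0]],
    [1,[0,0,0],[0,0,0]],
  ],
)

```text
time_s: 16.4
tcp_pos: [0.5407, -0.2113, 0.1916]
eef_rot: [[0.242, 0.97, 0.003], [0.97, -0.242, -0.006], [-0.005, 0.005, -1.0]]
wrist_force: [0.1, -0.3, -0.4]
grip_width: 0.0238
grasp_force: 40.0
```

Request:
step_arm(
  commands=[
    [1,[0,0,0],[0,0,0]],
    [1,[0,0,0],[0,0,0]],
    [1,[0,0,0],[0,0,0]],
    [1,[0,0,0],[0,0,0]],
    [1,[0,0,0],[0,0,0]],
  ],
)

```text
time_s: 16.82
tcp_pos: [0.5399, -0.2017, 0.1911]
eef_rot: [[0.235, 0.972, -0.0], [0.972, -0.235, 0.0], [0.0, -0.0, -1.0]]
wrist_force: [0.1, 0.5, -0.6]
grip_width: 0.024
grasp_force: 40.0
```

```bash
python3 go.py .5405 -.2032 .1300
```

```text
tool shift cm [-0.13  0.1   6.11] yaw err -0.0023 F [ 0.11  0.47 -0.56] [ 0.5399 -0.2017  0.1911]
```

Request:
step_arm(
  commands=[
    [1,[-0.13,0.1,0],[0,0,0]],
    [1,[0,0,2],[0,0,0]],
    [1,[0,0,1.5],[0,0,0]],
    [1,[0,0,0],[0,0,0]],
    [1,[0,0,0],[0,0,0]],
  ],
)

```text
time_s: 17.23
tcp_pos: [0.5401, -0.204, 0.1555]
eef_rot: [[0.237, 0.972, -0.002], [0.972, -0.237, 0.001], [0.001, -0.002, -1.0]]
wrist_force: [-0.2, -1.1, -0.4]
grip_width: 0.0236
grasp_force: 40.0
```

Request:
step_arm(
  commands=[
    [1,[0,0,0],[0,0,0]],
    [1,[0,0,0],[0,0,0]],
    [1,[0,0,0],[0,0,0]],
  ],
)

```text
time_s: 17.48
tcp_pos: [0.5411, -0.205, 0.1571]
eef_rot: [[0.238, 0.971, 0.002], [0.971, -0.238, -0.001], [-0.001, 0.002, -1.0]]
wrist_force: [0.1, 0.3, -0.1]
grip_width: 0.0237
grasp_force: 40.0
```

```bash
python3 go.py .5405 -.2032 .0710
```

```text
tool shift cm [ 0.17 -0.12  8.6 ] yaw err -0.0002 F [ 0.07  0.26 -0.15] [ 0.5411 -0.205   0.1571]
```

Request:
step_arm(
  commands=[
    [1,[0.1,-0.06,0.8],[0,0,0]],
    [1,[0,0,0.8],[0,0,0]],
    [1,[0,0,0.8],[0,0,0]],
    [1,[0,0,0],[0,0,0]],
    [1,[0,0,0],[0,0,0]],
  ],
)

```text
time_s: 17.9
tcp_pos: [0.5395, -0.2032, 0.131]
eef_rot: [[0.238, 0.971, -0.002], [0.971, -0.238, 0.001], [0.001, -0.002, -1.0]]
wrist_force: [0.6, 0.0, -0.4]
grip_width: 0.0237
grasp_force: 40.0
```

Request:
step_arm(
  commands=[
    [1,[0,0,0],[0,0,0]],
    [1,[0,0,0],[0,0,0]],
    [1,[0,0,0],[0,0,0]],
  ],
)

```text
time_s: 18.15
tcp_pos: [0.5404, -0.2038, 0.1323]
eef_rot: [[0.238, 0.971, 0.001], [0.971, -0.238, -0.0], [-0.0, 0.001, -1.0]]
wrist_force: [0.0, -0.3, -0.4]
grip_width: 0.0237
grasp_force: 40.0
```

```bash
python3 go.py .5405 -.2032 .0710
```

```text
tool shift cm [ 0.06 -0.01  6.13] yaw err 0.0 F [ 0.02 -0.31 -0.4 ] [ 0.5404 -0.2038  0.1323]
```

Request:
step_arm(
  commands=[
    [1,[0.04,0,0.5],[0,0,0]],
    [1,[0,0,0.5],[0,0,0]],
    [1,[0,0,0.5],[0,0,0]],
    [1,[0,0,0.5],[0,0,0]],
    [1,[0,0,0],[0,0,0]],
  ],
)

```text
time_s: 18.57
tcp_pos: [0.5394, -0.2027, 0.1106]
eef_rot: [[0.238, 0.971, -0.002], [0.971, -0.238, 0.001], [0.001, -0.003, -1.0]]
wrist_force: [0.4, 0.3, -0.6]
grip_width: 0.0238
grasp_force: 40.0
```

```bash
python3 go.py .5405 -.2032 .0710
```

```text
tool shift cm [-0.02  0.13  3.96] yaw err 0.0 F [ 0.43  0.28 -0.56] [ 0.5394 -0.2027  0.1106]
```

Request:
step_arm(
  commands=[
    [1,[0,0,0.8],[0,0,0]],
    [1,[0,0,0.8],[0,0,0]],
    [1,[0,0,0.8],[0,0,0]],
    [1,[0,0,0.8],[0,0,0]],
    [1,[0,0,0.3],[0,0,0]],
  ],
)

```text
time_s: 18.98
tcp_pos: [0.5394, -0.2028, 0.0754]
eef_rot: [[0.238, 0.971, -0.002], [0.971, -0.238, 0.001], [0.001, -0.002, -1.0]]
wrist_force: [-0.6, -1.1, -1.4]
grip_width: 0.0238
grasp_force: 40.0
```

Request:
step_arm(
  commands=[
    [1,[0,0,0.1],[0,0,0]],
    [1,[0,0,0.1],[0,0,0]],
    [1,[0,0,0],[0,0,0]],
    [1,[0,0,0],[0,0,0]],
  ],
)

```text
time_s: 19.32
tcp_pos: [0.5405, -0.2033, 0.0753]
eef_rot: [[0.238, 0.971, 0.001], [0.971, -0.238, -0.0], [-0.0, 0.001, -1.0]]
wrist_force: [-0.1, -1.0, -0.2]
grip_width: 0.0239
grasp_force: 40.0
```

```bash
python3 go.py .5405 -.2032 .0706
```

```text
tool shift cm [ 0.01 -0.    0.47] yaw err -0.0001 F [-0.08 -1.04 -0.21] [ 0.5405 -0.2033  0.0753]
```

Next I lower the last 4–5 mm gently until the handle rests on the block.

Request:
step_arm(
  commands=[
    [1,[0,0,0.1],[0,0,0]],
    [1,[0,0,0.1],[0,0,0]],
    [1,[0,0,0.1],[0,0,0]],
    [1,[0,0,0.05],[0,0,0]],
    [1,[0,0,0],[0,0,0]],
  ],
)

```text
time_s: 19.73
tcp_pos: [0.5402, -0.2031, 0.0715]
eef_rot: [[0.238, 0.971, -0.0], [0.971, -0.238, 0.0], [0.0, -0.0, -1.0]]
wrist_force: [1.1, 0.7, 0.2]
grip_width: 0.0238
grasp_force: 40.0
```

Request:
step_arm(
  commands=[
    [1,[0,0,0.05],[0,0,0]],
    [1,[0,0,0.05],[0,0,0]],
    [1,[0,0,0],[0,0,0]],
    [1,[0,0,0],[0,0,0]],
  ],
)

```text
time_s: 20.07
tcp_pos: [0.5402, -0.2032, 0.0705]
eef_rot: [[0.238, 0.971, 0.0], [0.971, -0.238, -0.0], [-0.0, 0.0, -1.0]]
wrist_force: [-0.8, -0.4, -0.8]
grip_width: 0.0239
grasp_force: 40.0
```

```bash
python3 go.py .5405 -.2032 .0706
```

```text
tool shift cm [ 0.01  0.02 -0.01] yaw err 0.0 F [-0.8  -0.4  -0.83] [ 0.5402 -0.2032  0.0705]
```

Request:
step_arm(
  commands=[
    [0.4,[0,0,0],[0,0,0]],
    [0.3,[0,0,0],[0,0,0]],
    [0,[0,0,0],[0,0,0]],
    [-0.5,[0,0,0],[0,0,0]],
    [-1,[0,0,0],[0,0,0]],
  ],
)

```text
time_s: 20.48
tcp_pos: [0.5403, -0.2032, 0.0706]
eef_rot: [[0.238, 0.971, 0.0], [0.971, -0.238, -0.0], [-0.0, 0.0, -1.0]]
wrist_force: [0.0, -0.0, -0.2]
grip_width: 0.0431
grasp_force: 0.0
```

Request:
step_arm(
  commands=[
    [-1,[0,0,0],[0,0,0]],
    [-1,[0,0,0],[0,0,0]],
    [-1,[0,0,0],[0,0,0]],
    [-1,[0,0,0],[0,0,0]],
    [-1,[0,0,0],[0,0,0]],
  ],
)

```text
time_s: 20.9
tcp_pos: [0.5402, -0.2032, 0.0706]
eef_rot: [[0.238, 0.971, 0.0], [0.971, -0.238, 0.0], [0.0, -0.0, -1.0]]
wrist_force: [-0.0, -0.2, 0.7]
grip_width: 0.076
grasp_force: 0.0
```

Request:
step_arm(
  commands=[
    [-1,[0,0,-1.5],[0,0,0]],
    [-1,[0,0,-3],[0,0,0]],
    [-1,[0,0,-4],[0,0,0]],
    [-1,[0,0,-4],[0,0,0]],
    [-1,[0,0,-4],[0,0,0]],
  ],
)

```text
time_s: 21.32
tcp_pos: [0.5397, -0.2029, 0.237]
eef_rot: [[0.238, 0.971, -0.001], [0.971, -0.238, 0.001], [0.0, -0.001, -1.0]]
wrist_force: [1.2, -1.3, 0.2]
grip_width: 0.087
grasp_force: 0.0
```

Request:
step_arm(
  commands=[
    [-1,[0,0,-1],[0,0,0]],
    [-1,[0,0,0],[0,0,0]],
    [-1,[0,0,0],[0,0,0]],
    [-1,[0,0,0],[0,0,0]],
  ],
)

```text
time_s: 21.65
tcp_pos: [0.5388, -0.2024, 0.2434]
eef_rot: [[0.238, 0.971, -0.004], [0.971, -0.238, 0.002], [0.001, -0.004, -1.0]]
wrist_force: [-0.1, -0.9, 0.4]
grip_width: 0.0871
grasp_force: 0.0
```

Run:
```python
from h import *
b,Q=cloud("wrist"); q=Q.reshape(-1,3)
for x0,y0,r,a,d in((.5423,-.205,.055,.053,.061),(.5423,-.205,.03,.095,.13)):
    m=(np.hypot(q[:,0]-x0,q[:,1]-y0)<r)&(q[:,2]>a)&(q[:,2]<d); s=q[m]
    print(m.sum(),np.median(s[:,2]),s[:,2].max(),cv2.minAreaRect((s[:,:2]*1000).astype(np.float32)))
a,P=cloud("scene")
c=np.vstack([np.hstack([a[190:280,320:400],a[120:210,190:270]])])
cv2.imwrite("pics/9.png",cv2.resize(c[...,::-1],(800,450),interpolation=cv2.INTER_NEAREST))
print(readout.read_state()["grip_width"])
```

```text
2794 0.05747657251012642 0.060600834579006724 ((542.1109619140625, -204.9790496826172), (60.61027526855469, 70.0280532836914), 76.62340545654297)
639 0.1092919130880502 0.11250724962476472 ((541.0078735351562, -204.2182159423828), (21.783370971679688, 23.90215492248535), 78.0081558227539)
0.08678718406709778
```

View pics/9.png

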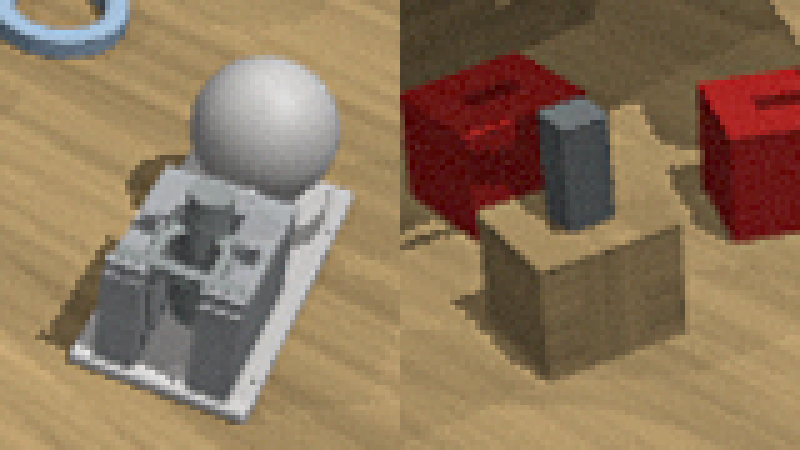

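On the left, the clip's bridge lies flat at the slot's open end near (170,265). On the right, the wedge stands upright and home in its stand at (575,165), about 1.3 mm from the slot centre.

```bash
python3 -c "
from bench import arm
print(arm.job_done())"
```

```text
the job is handed in; nothing more can be done
None
```

I've handed the job in: the clip sprung off the pin and lies flat against the lips, and the wedge is back upright and fully home in its stand, about 1.3 mm off the slot's centre; the judge's verdict was not shown.

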